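# Feed board carriers from a magazine into a test dock

### The job

Take the two lowest board carriers (red tab, then yellow tab) out of the bottom of the gravity magazine, working its red ejector slide, and slide each into its own bay of the test dock, contact end first and fully home, whichever bay you like; the dock's low roof means that each carrier must be put down and taken again by its coloured tab. Dock the first carrier and let go of it before you feed the second, leave the other two lying in the magazine, dropped flat to its bottom, with the ejector sprung back, and do not shift the spool, the tape or the cutters.

Things in the scene. Friction and masses are not known exactly. Their poses are not given: they have to be found in the camera images.
- magazine: gravity magazine fixed to the desk: aluminium column on a dark base 6 mm thick (x -79 to +177, y +-35.5 mm). Origin on the desk under the column's middle; parts leave towards its -x. Column outside x +-73, y +-34.5, walls 6, top z = 57 mm. Four carriers lie in it on one another, undersides z = 6, 18, 30, 42 mm, centred on the origin, x axes as the magazine's (contact ends to -x)
- mouth (a point): foot of the magazine's front wall (x = -73, z = 6 mm), mid width, where parts come out. The wall ends 17 mm above the base, so only the lowest carrier passes. Once its whole length is out, the stack drops 12 mm. The base ends 6 mm before the wall; beyond is bare desk, z = 0, so a pulled carrier hangs 6 mm over the desk
- ejector (a joint): ejector slide, 0 at rest to 0.062 m fully pushed (towards the magazine's -x); pushes the lowest carrier out by about the same distance: fully pushed, about 50 mm of it shows beyond the front wall. A spring (3 N, rising to 6 N, plus up to 8 N of stack friction when feeding) returns it by itself when let go; the carrier stays out
- ejector_grip (a point): in the red upright paddle of the ejector, on its centre line, z = 45 mm, at magazine x = +160 mm at rest. Paddle 14 mm along the slide, 30 mm across, z 16 to 60 mm: pinch it across the 30 mm from above, or push it from behind
- carrier_red: carrier with red tab (lowest in the magazine), 55-115 g, solid: grey frame 90 long x 52 wide with a green board, and a tab 40 long x 26 wide, all 12 mm thick; 130 mm long in all. Origin: underside, mid length and width. -x points to the contact end (wide, brass contacts, x = -65); frame x -65 to +25, tab x +25 to +65 mm; z up. Grip across y
- carrier_yellow: carrier with yellow tab (second in the magazine), 55-115 g, solid: grey frame 90 long x 52 wide with a green board, and a tab 40 long x 26 wide, all 12 mm thick; 130 mm long in all. Origin: underside, mid length and width. -x points to the contact end (wide, brass contacts, x = -65); frame x -65 to +25, tab x +25 to +65 mm; z up. Grip across y
- carrier_blue: carrier with blue tab (third in the magazine), 55-115 g, solid: grey frame 90 long x 52 wide with a green board, and a tab 40 long x 26 wide, all 12 mm thick; 130 mm long in all. Origin: underside, mid length and width. -x points to the contact end (wide, brass contacts, x = -65); frame x -65 to +25, tab x +25 to +65 mm; z up. Grip across y
- carrier_white: carrier with white tab (top in the magazine), 55-115 g, solid: grey frame 90 long x 52 wide with a green board, and a tab 40 long x 26 wide, all 12 mm thick; 130 mm long in all. Origin: underside, mid length and width. -x points to the contact end (wide, brass contacts, x = -65); frame x -65 to +25, tab x +25 to +65 mm; z up. Grip across y
- dock: two-bay test dock fixed to the desk, black, flat grey roof, base 6 mm thick, x -25 to +56, y +-78.5 mm. Origin on the desk under the middle of the roof's front edge; mouths face its -x, carriers slide in towards +x (so a docked carrier's x axis points against the dock's). Bay centre lines y = +42 and -42 mm. A carrier fully home has its origin at x = -15, its tab outside at x = -40 to -80 mm
- bay_a (a point): middle of the stop face at the end of the bay at dock y = +42 (x = 50, z = 12 mm): where the middle of a carrier's contact end must come. Bay floor z = 6, roof underside z = 24, top 28, inside width 59 mm, roofed x 0 to 50. Low flared guides (z 6 to 18) before the mouth from x = -20, about 69 mm apart there
- bay_b (a point): the same for the bay at dock y = -42 mm
- carrier_red_tip (a point): middle of the contact end face of the red-tabbed carrier (its x = -65, z = 6 mm)
- carrier_yellow_tip (a point): the same on the yellow-tabbed carrier
- spool: bystander: spool of solder with a yellow label, 62 mm across, 36 high, near the magazine; origin under its centre
- tape: bystander: roll of black tape lying flat, 66 mm across, 18 high, near the magazine; origin under its centre
- cutters: bystander: red-handled side cutters lying flat, 46 x 118 (along its y) x 12 mm, beside the magazine; origin under its centre

How it is judged:
By the outcome, as a careful person would: the job done as asked, in the order asked, and still so for the second after the job is handed in, with the robot touching nothing.
It also fails if it takes over 72 s, if anything falls off the work surface, if the arm or the gripper's body presses on something with over 40 N, if the wrist force passes 120 N, or if a joint passes its speed limit or range.

### The arm

A 7-joint arm with a two-finger parallel gripper is mounted at the origin on a cart in front of the work surface, level with it; the furniture and walls round the work are solid. World frame = base frame: x ahead of the robot, y to its left, z up, the work surface at z = 0. Lengths are in mm, angles in degrees, forces in N, time in s.
With the tool pointing down it reaches from about 425 to 875 mm from the base axis. Payload 8.4 kg.
Tool frame: the origin (TCP) lies at the very end of the fingers, on their centre line; the grasp point (between the pads) lies 19 mm behind it; z points along the fingers, y is the line along which they close (so a half turn about z gives the same grasp; the last joint's range is limited). The gripper opens to 87 mm and grips with 3 to 60 N. Pads are 19 mm wide; open, the fingers measure 117 mm over their backs; the gripper's body (75 mm by 190 mm) begins 51 mm behind the grasp point.
Start: joints at [64.733, 19.091, 2.286, 83.961, -0.768, 76.965, -3.352], TCP at [217.846, -612.378, 222.546] pointing down, gripper open.
Joint ranges: [-147.57, 147.57], [-21.85, 119.76], [-74.77, 79.35], [14.55, 137.4], [-85.83, 265.84], [4.83, 119.75], [-152.11, 152.11]. Speed limits (degrees/s): [127.2, 127.2, 159.86, 159.86, 180, 180, 180].

### API

Orientations are given as a 3x3 rotation matrix whose columns are the frame's x, y, z axes.
In Python, from station import robot gives the robot as it stands. Calls block until the motion is done:
- robot.move_ptp(position, orientation): joint-space move of the TCP to a pose.
- robot.servo_line(position, attitude=None, vel=150): straight line of the TCP; attitude=None keeps the orientation; vel is the mean speed in mm/s.
- robot.movej(angles): joint-space move.
- robot.gripper_to(opening, effort=None): finger opening in mm; effort is the grip in N (None keeps the last); returns when the fingers have stopped.
- robot.pause(seconds).
- robot.ik(position, orientation): joint angles nearest the present ones, or None.
- robot.observe(): the state.
- robot.capture(name): name is "side" or "top" or "wrist"; returns (picture, depth): 420x560x3 uint8, red, green, blue; 420x560 float32, mm along the optical axis (not along the pixel's ray), 0 where there is no reading.
- robot.get_calibration(name): a dict with "K" (3x3 intrinsics, pixels), "k1" (the pictures are not rectified: a ray, as slopes to the right and down, at radius r is drawn at 1 + k1 r^2 times it, then the intrinsics apply), "pose" (4x4, takes a point from camera to world coordinates). Camera axes: x right, y down, z forward; pixel columns grow to the right and rows downward; lengths in mm; the calibration is good to about 2 mm. A picture is of the moment at which its call begins: read the wrist's pose just before it. get_calibration takes no time and is no camera call; for the wrist camera it gives the pose at the moment of the call.
A pose or a line that the arm cannot do raises robot.IKError and nothing moves.
- robot.finish_job(): hands the job in; it is judged then, once.
The state is a dict: "time_s": time; "joint_pos": joint angles; "qd": joint speeds; "effort": joint torques, N m; "tool_pos": TCP position; "tcp_rot": TCP orientation; "ft_force": force on the tool from outside, world axes, zero at the start; "wrist_torque": the same for the moment, N m; "gripper_width": finger opening in mm; "gripper_force": force on a finger pad.
Only numpy, scipy, OpenCV 4.12 (cv2) and the standard library are available. Lean on these libraries where they do the work, as an engineer would, in place of code of your own. Each camera call takes 0.05 s, during which the arm holds its last target. There are 200 camera calls.

## Working session

There is one attempt and no reset: what is moved stays moved. The work goes in short steps, each a Python script; the robot and the scene stay as the last script left them, time stands still between calls to the robot, and variables do not carry over. Pictures are saved under pics/ and viewed, at most 10 in all, crops included, and the job is handed in when it is done.

```bash
ls; mkdir -p pics; cat > h.py <<'E'
import numpy as np, cv2
from station import robot
def snap(n,f):
    c=robot.get_calibration(n); p,d=robot.capture(n)
    cv2.imwrite(f'pics/{f}.png',p[:,:,::-1]); np.savez(f'pics/{f}.npz',p=p,d=d,**{k:np.array(v) for k,v in c.items()})
def load(f):
    return dict(np.load(f'pics/{f}.npz'))
def cloud(s):
    K=s['K'];P=s['pose'];h,w=s['d'].shape
    u,v=np.meshgrid(np.arange(w),np.arange(h))
    D=np.array([float(s['k1']),0,0,0,0])
    n=cv2.undistortPoints(np.stack([u,v],-1).reshape(-1,1,2).astype(np.float64),K,D).reshape(h,w,2)
    r=np.dstack([n,np.ones((h,w))])
    X=(r*s['d'][...,None])@P[:3,:3].T+P[:3,3]
    X[s['d']==0]=np.nan
    return X,(r@P[:3,:3].T),P[:3,3]
E
python3 - <<'E'
from h import *
for n in('top','side'):
    snap(n,n+'0'); s=load(n+'0'); print(n,s['K'].tolist(),s['k1'],s['pose'].round(3).tolist())
print(robot.observe()['time_s'],robot.observe()['gripper_width'])
a=cv2.imread('pics/top0.png')
E
```

```text
pics
top [[499.6345432287594, 0.0, 278.80075716601254], [0.0, 499.6345432287594, 214.1406444551171], [0.0, 0.0, 1.0]] -0.12080728740352399 [[0.025, -0.998, 0.053, 494.978], [-1.0, -0.026, -0.015, 105.571], [0.017, -0.052, -0.998, 1192.533], [0.0, 0.0, 0.0, 1.0]]
side [[540.0380222287813, 0.0, 274.8999278112461], [0.0, 540.0380222287813, 215.8367495538009], [0.0, 0.0, 1.0]] -0.029090286297908267 [[-0.805, -0.405, 0.433, 42.336], [-0.592, 0.526, -0.61, 794.677], [0.019, -0.747, -0.664, 854.379], [0.0, 0.0, 0.0, 1.0]]
0.1 87.02569346291074
```

View pics/top0.png

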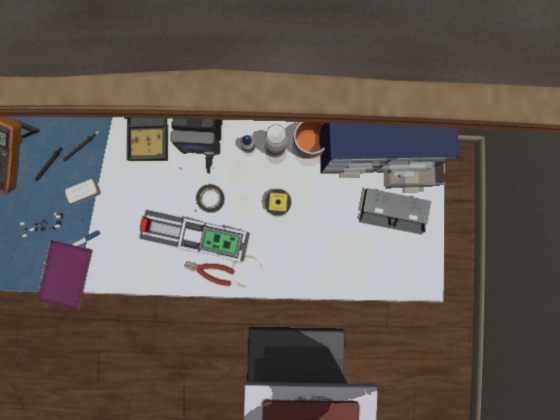

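View pics/side0.png

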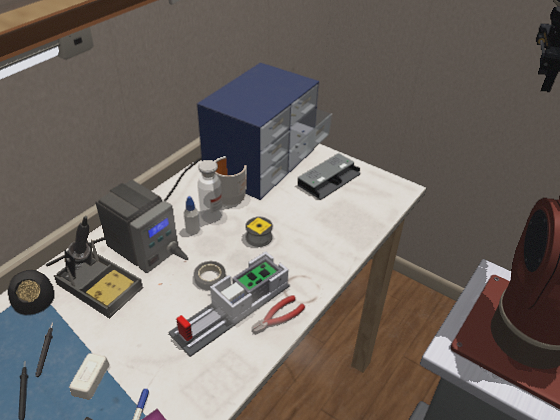

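Top view: the magazine is at about (195,236), with its red paddle at (145,225) and the mouth end at (247,245), facing image right (world −y). The dock is at (394,211). Tape is at (210,198), spool at (278,202), cutters at (212,272). The side view shows the dock mouths facing the robot.

```bash
python3 - <<'E'
from h import *
for f in('top0','side0'):
    s=load(f);X,r,o=cloud(s);Z=X[...,2];p=s['p'].astype(int);hsv=cv2.cvtColor(s['p'],cv2.COLOR_RGB2HSV)
    print(f)
    t=(np.abs(X[...,0]-500)<60)&(np.abs(X[...,1])<40)&(np.abs(Z)<15); print('desk z',np.nanmedian(Z[t]),np.nanstd(Z[t]))
    def rect(m,n,z=None):
        P=X[m] if z is None else (o+r[m]*((z-o[2])/r[m][:,2])[:,None])
        P=P[~np.isnan(P).any(1)]
        k,l,st,_=cv2.connectedComponentsWithStats(m.astype(np.uint8))
        c,sz,a=cv2.minAreaRect(P[:,:2].astype(np.float32)); print(n,len(P),np.round(c,1),np.round(sz,1),round(a,2),'z',np.round(np.nanmedian(X[m][:,2]),1))
    def big(m):
        k,l,st,_=cv2.connectedComponentsWithStats(m.astype(np.uint8)); return l==1+np.argmax(st[1:,4])
    inn=lambda x0,x1,y0,y1:(X[...,0]>x0)&(X[...,0]<x1)&(X[...,1]>y0)&(X[...,1]<y1)
    rect(big(inn(380,560,-320,-60)&(Z>22)&(Z<34)),'dock roof')
    rect(big(inn(380,560,-320,-60)&(Z>3)&(Z<40)),'dock all')
    rect(big(inn(300,500,120,460)&(Z>52)&(Z<62)),'mag top')
    rect(big(inn(300,500,120,460)&(Z>3)&(Z<70)),'mag all')
    red=(hsv[...,1]>150)&((hsv[...,0]<8)|(hsv[...,0]>172))
    rect(big(red&inn(300,560,380,520)&(Z>10)),'paddle')
    rect(big((hsv[...,0]>45)&(hsv[...,0]<80)&(hsv[...,1]>120)&inn(300,560,120,500)),'green',54)
    rect(big(inn(430,560,20,220)&(Z>25)&(Z<50)),'spool'); rect(big(inn(430,560,220,340)&(Z>8)&(Z<30)),'tape')
    rect(big(red&inn(250,500,120,460)&(Z<30)),'cutters')
    e=(np.abs(Z)<5)&(X[...,0]>200)&(X[...,0]<700);print('desk',[np.round(np.nanpercentile(X[...,i][e],[.2,99.8])) for i in (0,1)])
    a=s['p'][170:280,120:450] if f=='top0' else s['p'][140:360,160:380]
    cv2.imwrite(f'pics/{f}c.png',cv2.resize(a[:,:,::-1],None,fx=2.4,fy=2.4,interpolation=3))
E
```

```text
top0
desk z 0.9986120345865857 2.322452257435902
dock roof 177 [ 551.9 -217.4] [100.2  16.6] 88.27 z 28.5
dock all 868 [ 538.5 -187.1] [174.4  45.3] 88.27 z 7.9
mag top 430 [473.2 240.8] [150.1  52.6] 89.49 z 56.2
mag all 1587 [471.5 291.8] [270.7  60.2] 88.88 z 47.3
paddle 96 [523.9 395.1] [12.2 28.2] 79.29 z 58.9
green 301 [489.9 219.6] [72.3 34.4] 79.43 z 48.3
spool 193 [485.3 202.7] [39.7 40. ] 80.17 z 47.6
tape 181 [512.4 327.6] [68.7 24.3] 0.07 z 14.6
cutters 186 [416.2 235.5] [79.5 40. ] 76.08 z 13.2
desk [array([357., 699.]), array([-313.,  767.])]
side0
desk z 0.47473411385749387 1.607099626004812
dock roof 100 [ 555.5 -218.3] [90.5 15.4] 83.11 z 28.6
dock all 597 [ 540.2 -199.3] [194.3  39.5] 89.91 z 8.1
mag top 530 [482.3 242.7] [148.1  53.2] 82.06 z 55.0
mag all 2680 [471.3 273.8] [289.7  57.6] 89.91 z 37.7
paddle 219 [521.4 398.4] [12.8 30. ] 78.84 z 50.9
green 304 [487.7 223.6] [71.4 34.1] 78.89 z 47.5
spool 236 [490.2 201. ] [43.2 40. ] 80.07 z 47.4
tape 669 [484.3 287.3] [139.4  60. ] 47.69 z 17.2
cutters 80 [423.6 212.6] [40.3  9.2] 73.17 z 11.1
desk [array([281., 699.]), array([-723.,  689.])]
```

View pics/top0c.png

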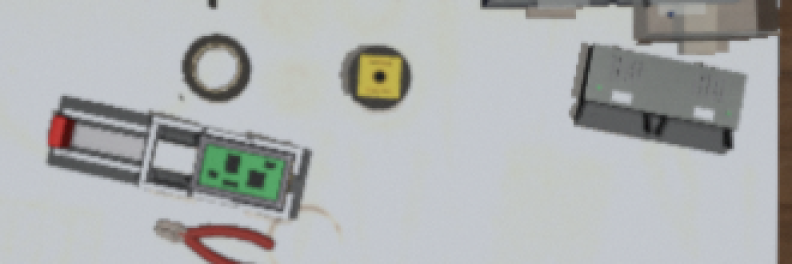

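View pics/side0c.png

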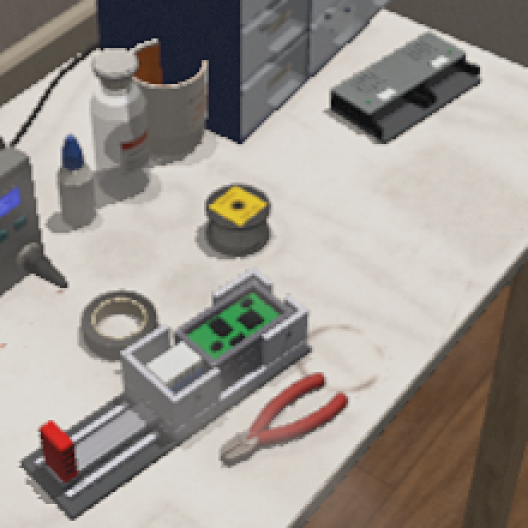

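The crops confirm that the magazine is about 79° yaw with paddle-to-board distance 179 mm (180 expected). The dock's roof is behind its dark guides, so its mouths face the robot at about −9°. Next I'll check reach and joint 7, then take close wrist views on the way.

```bash
cat >> h.py <<'E'
def R(yaw):
    c,s=np.cos(np.radians(yaw)),np.sin(np.radians(yaw)); return np.array([[c,s,0],[s,-c,0],[0,0,-1.]])
class Fr:
    def __init__(s,x,y,yaw): s.o=np.array([x,y]);s.yaw=yaw;s.R=np.array([[np.cos(np.radians(yaw)),-np.sin(np.radians(yaw))],[np.sin(np.radians(yaw)),np.cos(np.radians(yaw))]])
    def __call__(s,x,y,z): return np.r_[s.o+s.R@[x,y],z]
    def inv(s,p): return (np.asarray(p)[...,:2]-s.o)@s.R
E
python3 - <<'E'
from h import *
M=Fr(492.5,240.5,79.1);D=Fr(528,-190,-9.2)
for off in (0,180):
    print(off)
    for n,p,y in [('push',M(180,0,45),M.yaw+180),('pull0',M(-105,0,3),M.yaw+180),('pull1',M(-200,0,3),M.yaw+180),('lift',M(-195,0,60),M.yaw+180),
       ('insA0',D(-145,42,5),D.yaw),('insA',D(-60,42,5),D.yaw),('insB0',D(-145,-42,5),D.yaw),('insB',D(-60,-42,5),D.yaw),('setB',D(-120,-42,5),D.yaw),('setdown',[560,-40,3],D.yaw),('setd2',[450,-40,3],D.yaw),('lookD',[470,-190,300],D.yaw),('lookM',[480,200,300],M.yaw+180)]:
        q=robot.ik(p,R(y+off)); print(n,np.round(p),None if q is None else np.round(q))
E
```

```text
0
push [527. 417.  45.] [ -0.  46. -63.  89.  42.  72.  99.]
pull0 [473. 137.   3.] [ 32.  28. -62. 116.  31.  54. 123.]
pull1 [455.  44.   3.] [ 45.  23. -62. 121.  26.  51. 137.]
lift [456.  49.  60.] [ 46.  15. -62. 118.  16.  56. 144.]
insA0 [ 392. -125.    5.] [ 34.   7. -23. 128.   4.  46. -91.]
insA [ 475. -139.    5.] [ 29.  16. -20. 117.   7.  48. -94.]
insB0 [ 378. -208.    5.] [ 37.   9. -15. 125.   3.  46. -79.]
insB [ 462. -222.    5.] [ 33.  17. -14. 115.   5.  48. -83.]
setB [ 403. -212.    5.] [ 36.  12. -15. 122.   4.  46. -80.]
setdown [560 -40   3] [  22.   24.  -26.  108.   13.   51. -110.]
setd2 [450 -40   3] [  28.   13.  -31.  122.    9.   47. -108.]
lookD [ 470 -190  300] [ 34.   2. -17.  96.   0.  83. -83.]
lookM [480 200 300] [ 31.   9. -64.  92.   8.  84. 136.]
180
push [527. 417.  45.] [ -3.  42. -57.  89.  37.  69. -78.]
pull0 [473. 137.   3.] [ 26.  24. -54. 116.  25.  52. -52.]
pull1 [455.  44.   3.] [ 33.  17. -48. 121.  17.  49. -36.]
lift [456.  49.  60.] [ 33.  11. -48. 118.  10.  55. -31.]
insA0 [ 392. -125.    5.] [ 44.   9. -33. 127.   7.  46.  87.]
insA [ 475. -139.    5.] [ 41.  18. -34. 116.  13.  49.  81.]
insB0 [ 378. -208.    5.] [ 50.  10. -29. 125.   7.  46.  98.]
insB [ 462. -222.    5.] [ 47.  19. -30. 114.  12.  50.  91.]
setB [ 403. -212.    5.] [ 49.  13. -29. 122.   9.  47.  96.]
setdown [560 -40   3] [ 30.  26. -37. 107.  19.  53.  65.]
setd2 [450 -40   3] [ 38.  15. -42. 122.  14.  48.  69.]
lookD [ 470 -190  300] [ 45.   2. -29.  95.   1.  83.  97.]
lookM [480 200 300] [ 12.   5. -42.  93.   3.  83. -41.]
```

```bash
python3 - <<'E'
from h import *
M=Fr(492.5,240.5,79.1);D=Fr(528,-190,-9.2)
robot.move_ptp([480,-180,320],R(D.yaw+180)); snap('wrist','w1')
robot.move_ptp([480,230,320],R(M.yaw)); snap('wrist','w2')
print(robot.observe()['time_s'],robot.get_calibration('wrist')['pose'].round(2).tolist() if hasattr(robot.get_calibration('wrist')['pose'],'round') else robot.get_calibration('wrist')['pose'])
a=np.vstack([cv2.imread('pics/w1.png'),cv2.imread('pics/w2.png')])
cv2.imwrite('pics/w12.png',cv2.resize(np.hstack([a[:420],a[420:]]),(800,300),interpolation=cv2.INTER_AREA))
E
```

```text
4.1917 [[0.98, -0.18, -0.05, 493.17], [-0.19, -0.95, -0.24, 294.42], [-0.0, 0.24, -0.97, 481.69], [0.0, 0.0, 0.0, 1.0]]
```

View pics/w12.png

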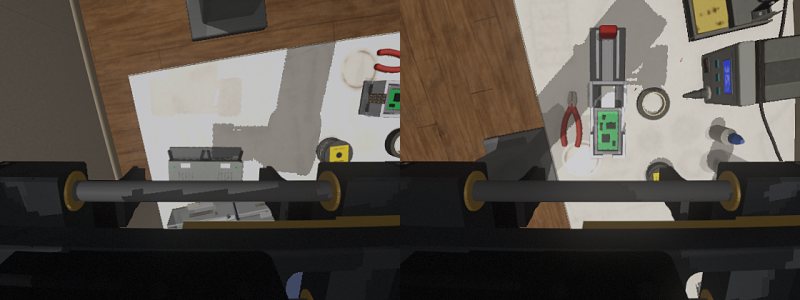

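w12 shows the dock at (205,163) with guides at the top (robot side), half in view, and the magazine whole with paddle at (607,32), board at (606,130) and mouth end at about (606,155). Next I'll fit both from these.

```bash
python3 - <<'E'
from h import *
def big(m):
    k,l,st,_=cv2.connectedComponentsWithStats(m.astype(np.uint8)); return l==1+np.argmax(st[1:,4])
def rect(m,z,n):
    P=(o+r[m]*((z-o[2])/r[m][:,2])[:,None])[:,:2].astype(np.float32)
    c,sz,a=cv2.minAreaRect(P); print(n,len(P),np.round(c,1),np.round(sz,1),round(a,2),'z',np.round(np.nanmedian(X[m][:,2]),1)); return P
for f in('w1','w2','top0'):
    s=load(f);X,r,o=cloud(s);Z=X[...,2];hsv=cv2.cvtColor(s['p'],cv2.COLOR_RGB2HSV);print(f)
    inn=lambda x0,x1,y0,y1:(X[...,0]>x0)&(X[...,0]<x1)&(X[...,1]>y0)&(X[...,1]<y1)
    red=(hsv[...,1]>150)&((hsv[...,0]<8)|(hsv[...,0]>172))
    g=(hsv[...,0]>45)&(hsv[...,0]<80)&(hsv[...,1]>120)
    if f!='w2':
        m=big(inn(480,640,-320,-90)&(hsv[...,2]>70)&(hsv[...,2]<190)&(hsv[...,1]<60)&(Z>20)&(Z<36));rect(m,28,'roof')
        P=X[big(inn(450,640,-320,-60)&(Z>15)&(Z<40))];
        m=big(inn(450,640,-320,-60)&(hsv[...,2]<190)&(Z>4)&(Z<40));rect(m,6,'dock dark');
        # roof front edge: per column bin along y
        P=(o+r*((28-o[2])/r[...,2])[...,None]); q=big(inn(480,640,-320,-90)&(hsv[...,2]>70)&(hsv[...,2]<190)&(hsv[...,1]<60)&(Z>20)&(Z<36)); q=P[q][:,:2]
        fr=Fr(528,-190,-9.2).inv(q)
        e=[(yy,np.percentile(fr[np.abs(fr[:,1]-yy)<3][:,0],4)) for yy in range(-70,75,10) if (np.abs(fr[:,1]-yy)<3).sum()>5]
        print(np.round(e,1).tolist(),'yrange',np.percentile(fr[:,1],[.5,99.5]))
    if f!='w1':
        m=big(red&inn(480,560,360,460)&(Z>50));rect(m,60,'paddle top')
        m=big(g&inn(300,560,120,400));rect(m,np.nanmedian(X[m][:,2]),'green');rect(m,54,'green54')
        m=big(inn(400,600,140,340)&(Z>51)&(Z<63));rect(m,57,'col')
    if f=='w2':
        m=big((hsv[...,2]<130)&inn(430,640,220,380)&(Z>9)&(Z<30)&inn(540,640,200,420));rect(m,18,'tape')
    m=big((hsv[...,0]>20)&(hsv[...,0]<32)&(hsv[...,1]>140)&inn(500,660,20,200));rect(m,36,'spool label')
    m=big(red&inn(300,470,120,340)&(Z<30));rect(m,10,'cutters')
E
```

```text
w1
roof 2548 [ 574.4 -189.2] [156.4  43.2] 80.69 z 27.4
dock dark 4476 [ 567.8 -187.7] [165.2  74.5] 80.69 z 26.4
[[-70.0, 27.1], [-60.0, 27.1], [-50.0, 27.1], [-40.0, 26.2], [-30.0, 27.1], [-20.0, 28.7], [-10.0, 28.7], [0.0, 28.7], [10.0, 28.1], [20.0, 28.8], [30.0, 28.8], [40.0, 28.6], [50.0, 27.7], [60.0, 28.3], [70.0, 28.9]] yrange [-69.3124352   85.48485183]
spool label 519 [582.3  92.3] [39.8 34.9] 85.63 z 36.1
cutters 282 [425.9 214.2] [57.5 13.7] 75.75 z 10.7
w2
paddle top 305 [523.4 395.9] [15.  28.4] 79.17 z 59.1
green 102 [499.3 227.3] [49. 18.] 79.95 z 46.6
green54 102 [499.2 228.5] [48.1 17.6] 79.95 z 46.6
col 1420 [493.7 241.3] [126.9  50.9] 78.64 z 53.5
tape 780 [590.7 252.9] [64.5 65.5] 81.08 z 17.5
spool label 78 [571.5 104.4] [14.9 12. ] 82.72 z 36.3
cutters 128 [427.6 222.3] [61.7 12. ] 75.75 z 10.2
top0
roof 1516 [ 584.3 -190.8] [160.2  61.9] 78.75 z 28.8
dock dark 2244 [ 572.7 -191.5] [168.7  88.2] 80.46 z 27.4
[[-70.0, 28.1], [-60.0, 29.5], [-50.0, 29.0], [-40.0, 29.4], [-30.0, 29.9], [-20.0, 29.1], [-10.0, 28.9], [0.0, 29.4], [10.0, 28.5], [20.0, 28.9], [30.0, 28.8], [40.0, 28.8], [50.0, 29.3], [60.0, 30.0], [70.0, 30.5]] yrange [-70.86169398  84.96503537]
paddle top 71 [524.6 394.5] [27.4 13.9] 1.56 z 60.3
green 301 [489.9 220.2] [72.7 34.6] 79.43 z 48.3
green54 301 [489.9 219.6] [72.3 34.4] 79.43 z 48.3
col 865 [492.8 239.7] [145.2  69.1] 78.74 z 56.2
spool label 262 [585.5  91.1] [38.5 38.4] 86.29 z 37.8
cutters 186 [415.9 235.7] [79.4 40.1] 76.25 z 13.2
```

Everything matches the known sizes (column 145×69, roof 157 wide). I'll use M=(493.2,239.2,79.0°) and D=(557,−187,−9.5°) and feed the first carrier.

```bash
cat >> h.py <<'E'
M=Fr(493.2,239.2,79.0);D=Fr(557,-187,-9.5)
RM=R(M.yaw);RD=R(D.yaw+180)
def st(n=''):
    o=robot.observe(); print(n,round(o['time_s'],1),np.round(o['tool_pos'],1),'F',np.round(o['ft_force'],1),'w',round(o['gripper_width'],1),round(o['gripper_force'],1)); return o
def feed():
    robot.gripper_to(0)
    robot.move_ptp(M(190,0,85),RM); robot.servo_line(M(190,0,34),vel=200)
    robot.servo_line(M(122,0,34),vel=130); st('push')
    x=122
    while x>109:
        x-=2; robot.servo_line(M(x,0,34),vel=60); f=np.r_[robot.observe()['ft_force'][:2]]@M.R[:,0]
        if f>24: break
    st(f'end {x} {f:.1f}')
    robot.servo_line(M(188,0,34),vel=220); robot.servo_line(M(188,0,100),vel=250)
E
python3 - <<'E'
from h import *
feed()
robot.gripper_to(70)
robot.move_ptp(M(-60,0,150),RM); 
snap('wrist','w3');snap('top','t3');st()
E
```

```text
push 8.0 [516.6 360.7  36.2] F [-0.   5.   0.2] w 0.9 2.7
end 108 29.1 9.7 [515.1 353.3  36.8] F [ 10.3  27.7 -18.7] w -0.0 14.6
 13.1 [481.9 181.9 150.2] F [ 0.3 -0.  -0.8] w 69.7 0.0
```

```bash
python3 - <<'E'
from h import *
for f in('w3','t3'):
    s=load(f);X,r,o=cloud(s);q=M.inv(X);Z=X[...,2]
    m=(np.abs(q[...,1])<20)&(q[...,0]<-82)&(q[...,0]>-150)&(Z>10)&(Z<26)
    print(f,m.sum(),np.nanmedian(Z[m]), np.percentile(q[m],[1,99],axis=0) if m.any() else '')
    hsv=cv2.cvtColor(s['p'],cv2.COLOR_RGB2HSV);m=(hsv[...,1]>150)&((hsv[...,0]<8)|(hsv[...,0]>172))&(Z>53)&(Z<66)&(q[...,0]>80)&(q[...,0]<190)&(abs(q[...,1])<30);print('paddle',q[m].mean(0) if m.any() else 0)
E
```

```text
w3 950 11.11571523684259 [[-113.4930475   -18.83960584]
 [ -82.71212358   18.65887619]]
paddle 0
t3 71 16.06683739077812 [[-123.21323193  -19.82342292]
 [ -99.57028689    6.00494212]]
paddle [158.7604148   -0.31884594]
```

```bash
cat >> h.py <<'E'
def pull(by):
    robot.move_ptp(M(-103,0,70),RM); robot.servo_line(M(-103,0,8),vel=150)
    robot.gripper_to(45,40); st('grip')
    robot.servo_line(M(-103,0,9),vel=20); robot.servo_line(M(-193,0,9),vel=130); st('out')
    robot.servo_line(M(-200,0,75),vel=200)
    robot.move_ptp(D(-52,by,75),RD); robot.servo_line(D(-52,by,10),vel=200); st('low')
E
python3 - <<'E'
from h import *
pull(-42)
snap('side','s4'); snap('wrist','w4')
E
```

```text
grip 14.6 [474.  138.1   8.6] F [-1.5 -1.   6.2] w 51.6 40.0
out 15.7 [456.5  50.4   9.1] F [ 0.1  0.3 -0.9] w 51.6 40.0
low 18.3 [ 499.  -219.1   10.4] F [-0.2 -0.1 -0.7] w 51.6 40.0
```

View pics/s4.png

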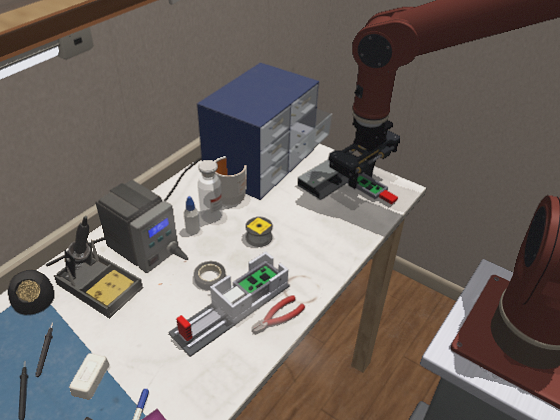

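The red carrier is held level in front of bay B, with its tab at (388,196) on the robot side. The stack in the magazine has dropped.

```bash
cat >> h.py <<'E'
def put(by):
    robot.servo_line(D(-52,by,2.6),vel=60); st('down'); robot.gripper_to(66); robot.servo_line(D(-52,by,50),vel=250)
    robot.servo_line(D(-139,by,50),vel=250); robot.servo_line(D(-139,by,2.5),vel=200); robot.gripper_to(20,45); st('tab')
def insert(by):
    robot.servo_line(D(-139,by,11),vel=80); robot.servo_line(D(-85,by,11),vel=120); st('half')
    x=-85
    while x>-200 and x<-48:
        x+=3; robot.servo_line(D(x,by,11),vel=90); f=-np.r_[robot.observe()['ft_force'][:2]]@D.R[:,0]
        if f>12: break
    st(f'home {x} {f:.1f}'); print(D.inv(robot.observe()['tool_pos']))
E
python3 - <<'E'
from h import *
put(-42); robot.servo_line(D(-139,-42,11),vel=80); snap('wrist','w5'); snap('side','s5'); st('lift')
a=load('s5')['p'][120:240,270:450]
cv2.imwrite('pics/s5c.png',cv2.resize(a[:,:,::-1],None,fx=4,fy=4,interpolation=3))
E
```

```text
down 18.6 [ 498.9 -220.     2.8] F [ 0.3 -0.5 -1.2] w 51.3 40.0
tab 21.2 [ 413.  -205.6    2.6] F [-0.2 -0.1  0.5] w 25.5 45.0
lift 21.6 [ 412.9 -205.6   10.9] F [-0.1 -0.1 -1.7] w 25.3 45.0
```

View pics/s5c.png

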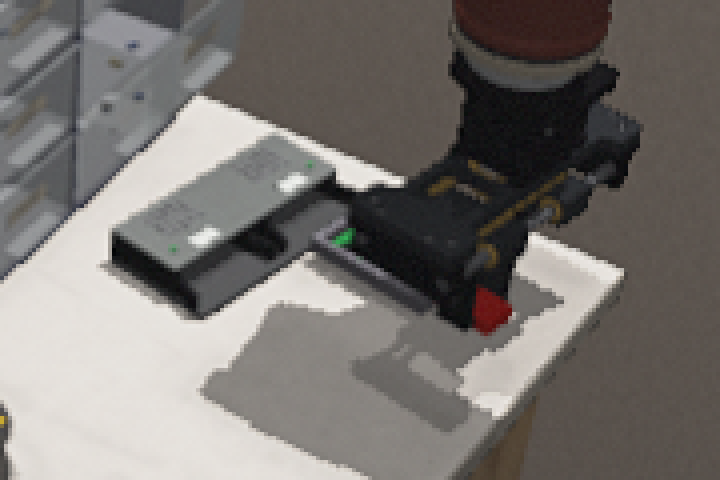

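The carrier is held level by its red tab, with its tip in front of the right-hand mouth (bay B). I'll insert it, watching the force.

```bash
python3 - <<'E'
from h import *
insert(-42)
E
```

```text
half 22.5 [ 465.6 -213.9   10.7] F [-0.3  0.2 -1.2] w 25.0 45.0
home -55 14.5 25.0 [ 491.7 -218.4    9.4] F [-14.2   2.7   2. ] w 25.5 45.0
[-59.24272513 -41.79755721]
```

```bash
cat >> h.py <<'E'
def seat(by,x0):
    x=x0
    for i in range(4):
        x+=2; robot.servo_line(D(x,by,8.8),vel=60); f=-np.r_[robot.observe()['ft_force'][:2]]@D.R[:,0]
        if f>26: break
    st(f'seat {x} {f:.1f}'); print(D.inv(robot.observe()['tool_pos']))
    robot.gripper_to(50); robot.servo_line(D(x-2,by,60),vel=250)
E
python3 - <<'E'
from h import *
seat(-42,-55)
robot.servo_line(D(-60,-20,110),vel=300)
snap('wrist','w6');snap('top','t6');snap('side','s6'); st()
for f in('w6','t6','s6'):
    s=load(f);X,r,o=cloud(s);hsv=cv2.cvtColor(s['p'],cv2.COLOR_RGB2HSV)
    P=o+r*((18-o[2])/r[...,2])[...,None]; q=D.inv(P)
    m=(hsv[...,1]>130)&((hsv[...,0]<8)|(hsv[...,0]>172))&(q[...,0]<-30)&(q[...,0]>-130)&(abs(q[...,1])<80)
    print(f,m.sum(),np.percentile(q[m],[2,50,98],axis=0).round(1).tolist() if m.any() else '',np.nanmedian(X[m][:,2]) if m.any() else '')
a=load('s6')['p'][120:240,270:450];b=load('w6')['p']
cv2.imwrite('pics/s6c.png',np.hstack([cv2.resize(a[:,:,::-1],(450,300),interpolation=3),cv2.resize(b[:,:,::-1],(350,300))]))
E
```

```text
seat -51 31.9 25.5 [ 492.3 -218.6    7.4] F [-31.3   6.2  24. ] w 25.5 45.0
[-58.58330766 -41.86800673]
 27.0 [ 493.9 -197.3  108.9] F [ 0.4 -0.  -0.7] w 49.8 0.0
w6 1433 [[-82.9, -58.7], [-64.5, -46.5], [-44.6, -34.3]] 17.437538666165892
t6 111 [[-71.4, -79.8], [-54.7, -51.2], [-33.9, -40.6]] 213.97539748039043
s6 132 [[-86.3, -56.6], [-65.5, -41.1], [-44.1, -26.5]] 17.547418772058904
```

View pics/s6c.png

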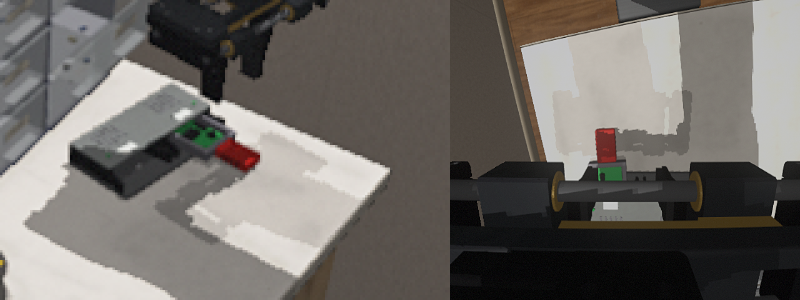

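Red is in bay B with its tab straight out. I'll check it is home against the roof edge in the same image.

```bash
python3 - <<'E'
from h import *
for f in ('w6','s6'):
    s=load(f);X,r,o=cloud(s);hsv=cv2.cvtColor(s['p'],cv2.COLOR_RGB2HSV)
    q=D.inv(o+r*((28-o[2])/r[...,2])[...,None]);t=D.inv(o+r*((18-o[2])/r[...,2])[...,None]); Z=X[...,2]
    g=(Z>22)&(Z<34)&(hsv[...,1]<60)&(hsv[...,2]>70)
    print(f,'roof edge',[(y,np.percentile(q[g&(abs(q[...,1]-y)<3)&(abs(q[...,0])<40)][:,0],3).round(1)) for y in range(-75,76,10) if (g&(abs(q[...,1]-y)<3)&(abs(q[...,0])<40)).sum()>8], 'yr',np.percentile(q[g&(q[...,0]>-10)&(q[...,0]<20)&(abs(q[...,1])<100)][:,1],[1,99]).round(1))
    m=(hsv[...,1]>130)&((hsv[...,0]<8)|(hsv[...,0]>172))&(Z>10)&(Z<26)
    print('tab start/end',[(y,np.percentile(t[m&(abs(t[...,1]-y)<2)&(abs(t[...,0]+65)<40)][:,0],[1,99]).round(1)) for y in range(-54,-32,4)if (m&(abs(t[...,1]-y)<2)).sum()>5])
    gr=(hsv[...,0]>40)&(hsv[...,0]<85)&(hsv[...,1]>100)&(abs(t[...,1]+42)<30)&(abs(t[...,0])<60); print('green',np.percentile(t[gr],[1,99],axis=0).round(1).tolist())
E
```

```text
w6 roof edge [(-65, np.float64(9.4)), (-55, np.float64(3.1)), (-45, np.float64(3.1)), (-35, np.float64(3.0)), (-25, np.float64(3.0)), (-15, np.float64(3.0)), (-5, np.float64(3.0)), (5, np.float64(3.0)), (15, np.float64(3.0)), (25, np.float64(4.4))] yr [-63.2  27.4]
tab start/end [(-54, array([-82.9, -43.7])), (-50, array([-82.9, -43.7])), (-46, array([-83.7, -43.7])), (-42, array([-83.7, -44.6])), (-38, array([-83.7, -44.6])), (-34, array([-82.8, -44.7]))]
green [[-37.5, -66.7], [19.0, -26.1]]
s6 roof edge [(-75, np.float64(1.3)), (-65, np.float64(-0.4)), (-55, np.float64(1.7)), (-45, np.float64(1.7)), (-35, np.float64(-0.4)), (-25, np.float64(2.1)), (-15, np.float64(0.0)), (-5, np.float64(-0.3)), (5, np.float64(-1.2)), (15, np.float64(-0.1)), (25, np.float64(2.3)), (35, np.float64(0.2)), (45, np.float64(2.3)), (55, np.float64(0.9)), (65, np.float64(0.2)), (75, np.float64(1.6))] yr [-75.7  78.1]
tab start/end [(-54, array([-84. , -45.6])), (-50, array([-82.4, -44.3])), (-46, array([-85. , -44.8])), (-42, array([-83.9, -45.7])), (-38, array([-86.2, -44.4])), (-34, array([-87.2, -44.9]))]
green [[-36.0, -56.6], [3.1, -26.2]]
```

Both views put the tab about 4–6 mm short of home (junction at about 45 mm from the roof edge, not 40). I'll push the tab end home with closed fingers.

```bash
cat >> h.py <<'E'
def nudge(by,xs=-104,lim=40,xmax=-70):
    robot.gripper_to(0)
    robot.servo_line(D(xs,by,60),vel=300); robot.servo_line(D(xs,by,4),vel=200)
    x=xs+5
    while x<xmax:
        x+=3; robot.servo_line(D(x,by,4),vel=80); o=robot.observe(); f=-np.r_[o['ft_force'][:2]]@D.R[:,0]
        print(x,D.inv(o['tool_pos']).round(1),round(f,1))
        if f>lim: break
    robot.servo_line(D(xs-3,by,5),vel=250); robot.servo_line(D(xs-3,by,70),vel=300)
def tabpos(by,f,hues):
    s=load(f);X,r,o=cloud(s);hsv=cv2.cvtColor(s['p'],cv2.COLOR_RGB2HSV)
    t=D.inv(o+r*((18-o[2])/r[...,2])[...,None]);Z=X[...,2]
    m=(hsv[...,1]>130)&np.isin(hsv[...,0],hues)&(Z>10)&(Z<26)&(abs(t[...,1]-by)<10)&(abs(t[...,0]+65)<40)
    print(f,'tab',np.percentile(t[m][:,0],[1,99]).round(1))
RED=list(range(8))+list(range(172,180));YEL=list(range(18,35))
E
python3 - <<'E'
from h import *
nudge(-42); snap('side','s7'); tabpos(-42,'s6',RED); tabpos(-42,'s7',RED); st()
E
```

```text
-96 [-94.8 -41.9] -0.9
-93 [-93.7 -42. ] 5.3
-90 [-93.3 -41.8] 13.1
-87 [-92.6 -41.6] 19.5
-84 [-92.4 -41.6] 28.4
-81 [-92.1 -41.4] 37.7
-78 [-92.  -41.5] 50.6
s6 tab [-87.  -43.7]
s7 tab [-85.2 -43.4]
 31.4 [ 445.5 -211.3   70.6] F [-0.1  0.2 -0.2] w 0.3 0.0
```

```bash
python3 - <<'E'
from h import *
robot.move_ptp([450,-180,230],RD); robot.pause(0.15); snap('wrist','w8'); st()
s=load('w8');X,r,o=cloud(s);hsv=cv2.cvtColor(s['p'],cv2.COLOR_RGB2HSV)
t=D.inv(o+r*((18-o[2])/r[...,2])[...,None]);q=D.inv(o+r*((28-o[2])/r[...,2])[...,None])
# profile along bay centre line
for y in (-42,-48):
  for nm,pl in(('z18',t),('z28',q)):
    m=(abs(pl[...,1]-y)<1.2)&(pl[...,0]>-90)&(pl[...,0]<12); i=np.argsort(pl[m][:,0]); 
    print(y,nm,[(round(a,1),int(z),tuple(int(k) for k in c)) for a,z,c in zip(pl[m][i,0],np.nan_to_num(X[m][i,2]),s['p'][m][i])][::4])
ii=np.argwhere((abs(q[...,0])<100)&(abs(q[...,1])<90)); a,b=ii.min(0),ii.max(0); c=s['p'][a[0]:b[0],a[1]:b[1],::-1]; print(a,b)
k=min(800/c.shape[1],600/c.shape[0]); cv2.imwrite('pics/w8c.png',cv2.resize(c,None,fx=k,fy=k,interpolation=3))
E
```

```text
32.2 [ 449.2 -180.1  228.6] F [-0.2 -0.4 -0.4] w -0.2 0.0
-42 z18 [(np.float64(-89.8), -1, (209, 209, 205)), (np.float64(-87.3), 0, (205, 200, 191)), (np.float64(-84.8), 11, (117, 111, 105)), (np.float64(-82.3), 16, (169, 57, 54)), (np.float64(-79.8), 17, (212, 83, 76)), (np.float64(-77.3), 18, (209, 80, 73)), (np.float64(-74.8), 17, (209, 77, 71)), (np.float64(-72.3), 18, (210, 79, 71)), (np.float64(-69.8), 17, (209, 75, 70)), (np.float64(-67.2), 16, (210, 76, 70)), (np.float64(-64.7), 17, (210, 75, 69)), (np.float64(-62.1), 17, (209, 73, 67)), (np.float64(-59.6), 17, (210, 69, 64)), (np.float64(-57.0), 302, (188, 64, 60)), (np.float64(-54.4), 305, (39, 48, 48)), (np.float64(-51.8), 306, (49, 47, 47)), (np.float64(-49.2), 308, (50, 48, 45)), (np.float64(-46.6), 310, (47, 46, 44)), (np.float64(-44.0), 312, (44, 42, 42)), (np.float64(-41.4), 312, (45, 43, 42)), (np.float64(-38.8), 314, (46, 45, 43)), (np.float64(-36.1), 315, (45, 42, 43)), (np.float64(-33.5), 318, (42, 42, 39)), (np.float64(-30.8), 319, (41, 40, 40)), (np.float64(-26.8), 320, (50, 47, 49)), (np.float64(-22.8), 320, (5
[... 4450 characters left out ...]
, 43, 42)), (np.float64(-34.6), 319, (42, 40, 39)), (np.float64(-32.0), 320, (38, 39, 35)), (np.float64(-29.4), 320, (53, 51, 53)), (np.float64(-26.8), 321, (49, 49, 49)), (np.float64(-24.2), 321, (46, 44, 47)), (np.float64(-21.5), 321, (55, 54, 55)), (np.float64(-18.9), 321, (59, 58, 59)), (np.float64(-16.3), 321, (56, 57, 56)), (np.float64(-13.6), 321, (55, 55, 57)), (np.float64(-10.9), 322, (54, 53, 55)), (np.float64(-8.3), 321, (52, 50, 53)), (np.float64(-5.6), 321, (54, 55, 54)), (np.float64(-2.9), 321, (51, 50, 52)), (np.float64(1.2), 321, (52, 52, 54)), (np.float64(3.9), 321, (53, 52, 57)), (np.float64(6.6), 322, (31, 32, 30)), (np.float64(9.4), 323, (30, 26, 30))]
[194 215] [341 367]
```

View pics/w8c.png

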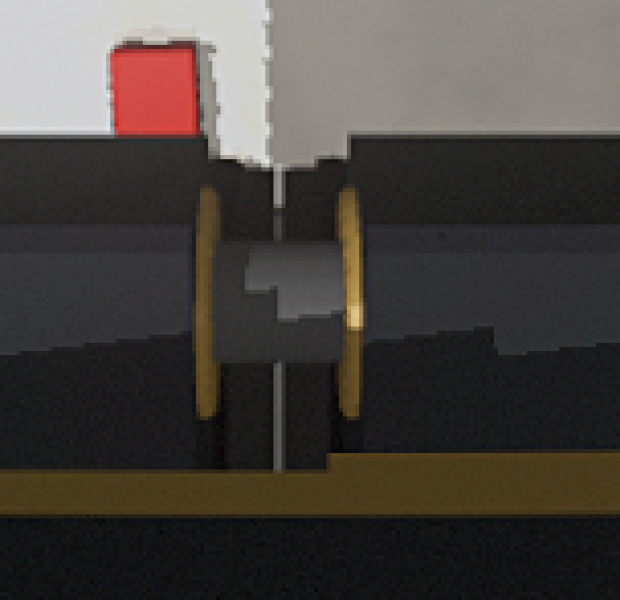

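The tab end's top edge is at about −81.4, and it held solid against 50 N, so red is home within calibration. Now the yellow one.

```bash
python3 - <<'E'
from h import *
robot.move_ptp(M(150,0,150),RM)
feed(); robot.gripper_to(70); robot.move_ptp(M(-60,0,130),RM)
pull(42)
o=robot.observe(); snap('side','s9'); snap('top','t9')
s=load('t9');X,r,oo=cloud(s);q=M.inv(X);hsv=cv2.cvtColor(s['p'],cv2.COLOR_RGB2HSV)
m=(abs(q[...,1])<20)&(abs(q[...,0])<60);print('stack z',np.nanpercentile(X[m][:,2],[10,50,90]).round(1))
E
```

```text
push 36.4 [516.7 360.7  36.3] F [-0.1  6.5  0.4] w 0.5 2.7
end 108 28.2 38.2 [515.1 353.3  36.9] F [  9.9  26.8 -17.7] w 0.5 14.4
grip 42.8 [474.  138.1   8.5] F [-0.6 -1.7  6. ] w 51.4 40.0
out 43.9 [456.5  50.3   9.1] F [ 0.8  0.4 -1.3] w 51.4 40.0
low 46.4 [ 512.8 -136.3   10.4] F [ 1.   0.3 -0.3] w 51.3 40.0
stack z [19.4 26.  32.1]
```

```bash
python3 - <<'E'
from h import *
put(42); insert(42)
x=round(float(D.inv(robot.observe()['tool_pos'])[0]))
o=robot.observe(); print(x)
seat(42,-55 if x>-62 else x)
st()
E
```

```text
down 46.8 [ 512.7 -137.2    2.8] F [ 0.8 -0.2 -1.2] w 51.6 40.0
tab 49.4 [ 426.8 -122.7    2.6] F [-0.   0.5  1.6] w 25.4 45.0
half 50.2 [ 479.4 -131.    10.6] F [-1.3  0.2 -0.8] w 25.5 45.0
home -55 14.8 52.8 [ 505.8 -135.6    9.5] F [-14.5   2.9   2.6] w 25.8 45.0
[-58.95851734  42.19845999]
-59
seat -51 32.5 53.2 [ 506.4 -135.7    7.4] F [-32.    5.6  24. ] w 25.5 45.0
[-58.37981128  42.20588983]
 54.4 [ 513.  -137.5   61.4] F [ 0.3  0.2 -0.1] w 49.9 0.0
```

```bash
python3 - <<'E'
from h import *
nudge(42); robot.move_ptp([490,-180,310],RD); robot.pause(0.2); snap('wrist','w10'); snap('side','s10'); snap('top','t10'); st()
tabpos(42,'s10',YEL); tabpos(-42,'s10',RED)
s=load('w10');X,r,o=cloud(s);hsv=cv2.cvtColor(s['p'],cv2.COLOR_RGB2HSV);Z=X[...,2]
t=D.inv(o+r*((18-o[2])/r[...,2])[...,None]);q=D.inv(o+r*((28-o[2])/r[...,2])[...,None])
for n,h,y in(('red',RED,-42),('yel',YEL,42)):
    m=(hsv[...,1]>110)&np.isin(hsv[...,0],h)&(Z>9)&(Z<27)&(abs(t[...,1]-y)<25)&(abs(t[...,0]+65)<40)
    print(n,m.sum(),np.percentile(t[m],[1,50,99],axis=0).round(1).tolist())
g=(Z>22)&(Z<34)&(hsv[...,1]<60)&(hsv[...,2]>70)&(abs(q[...,0])<40)
print('roof',[(y,np.percentile(q[g&(abs(q[...,1]-y)<3)][:,0],4).round(1)) for y in range(-70,75,10) if (g&(abs(q[...,1]-y)<3)).sum()>5])
s=load('t10');X,r,o=cloud(s);qq=M.inv(X);hs=cv2.cvtColor(s['p'],cv2.COLOR_RGB2HSV)
m=np.isin(hs[...,0],RED)&(hs[...,1]>150)&(X[...,2]>50)&(abs(qq[...,0]-140)<60)&(abs(qq[...,1])<30);print('paddle',qq[m].mean(0))
m=(abs(qq[...,1])<20)&(qq[...,0]<-84)&(qq[...,0]>-140);print('front of mouth z',np.nanpercentile(X[m][:,2],95))
a=load('w10')['p'];b=load('s10')['p'][110:350,150:430]
cv2.imwrite('pics/f.png',np.hstack([cv2.resize(a[:,:,::-1],(400,300)),cv2.resize(b[:,:,::-1],(400,343))[:300]]))
E
```

```text
-96 [-94.9  42.2] 1.1
-93 [-92.8  41.9] 0.3
-90 [-92.1  42. ] 8.2
-87 [-92.  42.] 16.9
-84 [-91.9  42. ] 26.0
-81 [-91.8  42. ] 35.4
-78 [-91.6  42. ] 47.2
 59.9 [ 489.7 -180.   309.3] F [ 1.6  0.3 -0.1] w 0.3 0.0
s10 tab [-84.3 -42.8]
s10 tab [-85.2 -43.4]
red 477 [[-82.3, -58.7], [-63.6, -46.2], [-43.0, -34.2]]
yel 464 [[-81.0, 30.6], [-62.2, 42.4], [-43.0, 54.9]]
roof [(-70, np.float64(-1.9)), (-60, np.float64(-1.9)), (-50, np.float64(-1.9)), (-40, np.float64(-1.9)), (-30, np.float64(-1.9)), (-20, np.float64(-1.9)), (-10, np.float64(-1.9)), (0, np.float64(-1.9)), (10, np.float64(-0.4)), (20, np.float64(-0.4)), (30, np.float64(-1.2)), (40, np.float64(-1.9)), (50, np.float64(-1.9)), (60, np.float64(-1.9)), (70, np.float64(-0.4))]
paddle [158.54510817  -0.57601234]
front of mouth z 4.553674897054361
```

View pics/f.png

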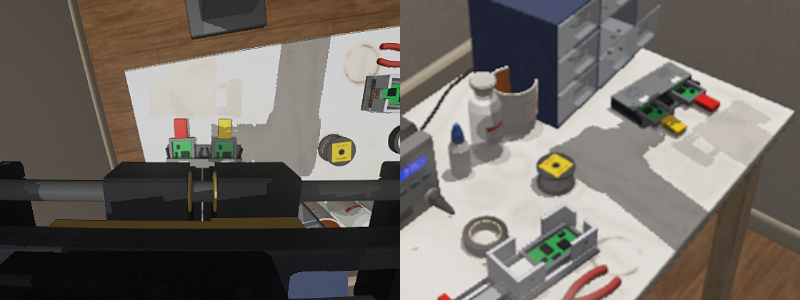

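Both tabs stick out straight, the junctions are about 41 mm from the roof edge (40 expected), and the pushes met solid stops. The ejector is back, the two remaining carriers are dropped flat, and the bystanders are in place, so I'm handing in.

```bash
python3 -c "
from h import *
print(robot.finish_job())"
```

```text
the job is handed in; nothing more can be done
None
```

I handed the job in at about 60 s: the red carrier is home in bay B and the yellow in bay A, both pushed to a solid stop, blue and white are left lying in the magazine, and the ejector is sprung back; no verdict was returned.

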